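Lay the espresso tray and fill the sweet bowl

TASK

Get the coffee corner ready for guests: stand every espresso cup upright on the wooden tray, each centred on a round cork spot of its own, with all handles pointing straight to the tray's open edge, away from the raised rail. Pour all the chocolate balls from the black dosing cup into the white bowl, and stand the empty dosing cup back upright in the middle of its cork coaster. Leave the grinder, the jar and the scraper where they are.

Things in the scene. Friction and masses are not known exactly. Their poses are not given: they have to be found in the camera images.
- tray: heavy wooden tray board, fixed, 210 (x) x 230 (y) x 10 mm, top face 10 mm above the counter; a dark rail 12 mm thick and 24 mm high stands along its +x edge, its -x edge is open. Origin: centre of its underside
- spot0 (a point): centre of a round flush cork spot (diameter 62 mm) on the tray's top face: open-edge row, -y side. Spots lie 95 mm apart along the tray's x and 105 mm along its y; axes as the tray
- spot1 (a point): centre of a round flush cork spot (diameter 62 mm) on the tray's top face: open-edge row, +y side. Spots lie 95 mm apart along the tray's x and 105 mm along its y; axes as the tray
- spot2 (a point): centre of a round flush cork spot (diameter 62 mm) on the tray's top face: rail row, -y side. Spots lie 95 mm apart along the tray's x and 105 mm along its y; axes as the tray
- spot3 (a point): centre of a round flush cork spot (diameter 62 mm) on the tray's top face: rail row, +y side. Spots lie 95 mm apart along the tray's x and 105 mm along its y; axes as the tray
- cup0: white ceramic espresso cup, 0.13 kg, 54 mm high, hollow, outside diameter 42 mm at the foot, 54 mm at 14 mm height, 58 mm at the rim, wall 4 mm; its loop handle (8 mm thick, 18 to 43 mm high) reaches out to 52 mm from the axis along the cup's own +x. Origin: centre of its underside, z up the axis. May be absent
- cup0_handle (a point): middle of the handle of cup0: 45 mm out along its +x, 32 mm above its underside
- cup1: white ceramic espresso cup, 0.13 kg, 54 mm high, hollow, outside diameter 42 mm at the foot, 54 mm at 14 mm height, 58 mm at the rim, wall 4 mm; its loop handle (8 mm thick, 18 to 43 mm high) reaches out to 52 mm from the axis along the cup's own +x. Origin: centre of its underside, z up the axis. May be absent
- cup1_handle (a point): middle of the handle of cup1: 45 mm out along its +x, 32 mm above its underside
- cup2: white ceramic espresso cup, 0.13 kg, 54 mm high, hollow, outside diameter 42 mm at the foot, 54 mm at 14 mm height, 58 mm at the rim, wall 4 mm; its loop handle (8 mm thick, 18 to 43 mm high) reaches out to 52 mm from the axis along the cup's own +x. Origin: centre of its underside, z up the axis. May be absent
- cup2_handle (a point): middle of the handle of cup2: 45 mm out along its +x, 32 mm above its underside
- cup3: white ceramic espresso cup, 0.13 kg, 54 mm high, hollow, outside diameter 42 mm at the foot, 54 mm at 14 mm height, 58 mm at the rim, wall 4 mm; its loop handle (8 mm thick, 18 to 43 mm high) reaches out to 52 mm from the axis along the cup's own +x. Origin: centre of its underside, z up the axis. May be absent
- cup3_handle (a point): middle of the handle of cup3: 45 mm out along its +x, 32 mm above its underside
- bowl: heavy white bowl, fixed to the counter, mouth radius 62 mm, height 50 mm. Origin: centre of its underside
- coaster: round cork coaster, fixed, diameter 90 mm, 4 mm thick. Origin: centre of its underside
- dose: black plastic dosing cup, 0.09 kg, open at the top, 62 mm high, outside diameter 60 mm at the foot and 68 mm at the rim, wall 3 mm, floor 5 mm, no handle; stands on the coaster and holds the chocolate balls. Origin: centre of its underside, z up the axis
- grinder: stainless hand grinder with a crank on top, standing, diameter 50 mm, 185 mm high; to be left alone. Origin: centre of its underside
- jar: glass jar with a bamboo lid, standing, diameter 90 mm, 130 mm high; to be left alone. Origin: centre of its underside
- scraper: small red silicone scraper, 190 mm long, lying flat along its own x; to be left alone
- choc0_center (a point): centre of a chocolate ball, diameter 22 mm, 10 g, at first inside the dosing cup. May be absent
- choc1_center (a point): centre of a chocolate ball, diameter 22 mm, 10 g, at first inside the dosing cup. May be absent
- choc2_center (a point): centre of a chocolate ball, diameter 22 mm, 10 g, at first inside the dosing cup. May be absent
- choc3_center (a point): centre of a chocolate ball, diameter 22 mm, 10 g, at first inside the dosing cup. May be absent
There are look-alikes about, which are no part of the job. Leave any blue or green look-alike of the cup3 alone.

How it is judged:
By the outcome, as a careful person would: the job done as asked, in the order asked, and still so for the second after the job is handed in, with the robot touching nothing.
Of choc0, choc1, choc2, choc3 only 2 to 4 are there at a start; the rules pass over those that are not, and their reading is None.
Of cup0, cup1, cup2, cup3 only 3 to 4 are there at a start; the rules pass over those that are not, and their reading is None.
At some moment in a run one of cup0, cup1, cup2, cup3 may be knocked a few centimetres aside while the robot is not near it.
It also fails if it takes over 210 s, if anything falls off the work surface, if the arm or the gripper's body presses on something with over 40 N, if the wrist force passes 120 N, or if a joint passes its speed limit or range.

ROBOT

A 6-joint arm with a two-finger parallel gripper is mounted at the origin on the work surface. World frame = base frame: x ahead of the robot, y to its left, z up, the work surface at z = 0. Lengths are in m, angles in rad, forces in N, time in s.
With the tool pointing down it reaches from about 0.35 to 0.8 m from the base axis. Payload 7.3 kg.
Tool frame: the origin (TCP) lies between the finger pads; the fingertips stand 25 mm ahead of it and the grasp point (between the pads) lies 6 mm ahead of it (r.tip_extent is the distance from the TCP to the fingertips, in m); z points along the fingers, y is the line along which they close (so a half turn about z gives the same grasp; the last joint's range is limited). The gripper opens to 85 mm and grips with 20 to 120 N. Pads are 22 mm wide; open, the fingers measure 114 mm over their backs; the gripper's body (76 mm by 85 mm) begins 54 mm behind the grasp point. The pads swing forward as they close: fully open they stand 13 mm farther back than shut.
Start: joints at [1.135, 0.342, 1.524, -0, 1.275, -0.146], TCP at [0.15, 0.503, 0.256] pointing down, gripper open.
Joint ranges: [-2.53, 2.53], [-0.77, 2.02], [0.04, 2.7], [-1, 4.14], [0.28, 2.66], [-3.11, 3.11]. Speed limits (rad/s): [2.57, 2.57, 3.14, 3.14, 3.14, 3.14].

INTERFACE

Orientations are given as a unit quaternion [x, y, z, w].
In Python, from workcell import r, command_gripper, optics gives the robot as it stands. The module is installed in compiled form; this text tells all that it offers. Calls block until the motion is done:
- r.reach(position, orientation): joint-space move of the TCP to a pose.
- r.move_straight(position, orientation=None, speed=0.15, max_force=None): straight line of the TCP; orientation=None keeps the orientation; speed is the mean speed in m/s. With max_force (N) it stops when the force on the tool has changed by that much, and returns True; else False.
- r.movej(angles): joint-space move.
- command_gripper(opening, force=None): finger opening in m; force is the grip in N (None keeps the last); returns when the fingers have stopped.
- r.hold(seconds).
- r.solve_ik(position, orientation): joint angles nearest the present ones, or None.
- r.read_state(): the state.
- optics.get_image(name): name is "scene" or "top" or "wrist"; returns (picture, depth): 480x640x3 uint8, red, green, blue; 480x640 float32, m along the optical axis (not along the pixel's ray), 0 where there is no reading.
- optics.camera_model(name): a dict with "K" (3x3 intrinsics, pixels), "k1" (the pictures are not rectified: a ray, as slopes to the right and down, at radius r is drawn at 1 + k1 r^2 times it, then the intrinsics apply), "R" (3x3) and "t" (3): a world point X has camera coordinates R X + t; the wrist camera has in their place "tool_from_camera" (4x4, takes a point from camera to tool coordinates, whose origin is the TCP and whose axes are the flange's). Camera axes: x right, y down, z forward; pixel columns grow to the right and rows downward; lengths in m; the calibration is good to about 2 mm. A picture is of the moment at which its call begins: read the wrist's pose just before it. camera_model takes no time and is no camera call.
A pose or a line that the arm cannot do raises r.PlanningError and nothing moves.
- r.finish_job(): hands the job in; it is judged then, once.
The state is a dict: "time_s": time; "joint_positions": joint angles; "dq": joint speeds; "tau": joint torques, N m; "eef_pos": TCP position; "eef_rot": TCP orientation; "contact_force": force on the tool from outside, world axes, zero at the start; "torque": the same for the moment, N m; "grip_width": finger opening in m; "grip_force": force on a finger pad.
Only numpy, scipy, OpenCV 4.12 (cv2) and the standard library are available. Lean on these libraries where they do the work, as an engineer would, in place of code of your own. Each camera call takes 0.05 s, during which the arm holds its last target. There are 200 camera calls.

## Working session

There is one attempt and no reset: what is moved stays moved. The work goes in short steps, each a Python script; the robot and the scene stay as the last script left them, time stands still between calls to the robot, and variables do not carry over. Pictures are saved under pics/ and viewed, at most 14 in all, crops included, and the job is handed in when it is done.

```bash
mkdir -p pics; ls; python3 - <<'E'
from workcell import r, command_gripper, optics
import cv2, numpy as np
for n in ["top","scene"]:
    p,d=optics.get_image(n); cv2.imwrite(f"pics/{n}0.png",p[:,:,::-1]); np.save(f"pics/{n}0.npy",d)
    m=optics.camera_model(n); print(n,m)
print(optics.camera_model("wrist")); s=r.read_state(); print(s["time_s"],s["eef_rot"],s["grip_width"])
E
```

```text
pics
top {'K': array([[443.00974358,   0.        , 325.41463208],
       [  0.        , 443.00974358, 238.49403618],
       [  0.        ,   0.        ,   1.        ]]), 'k1': -0.01520311764443715, 'R': array([[ 1.77331339e-03, -9.99819753e-01, -1.89028475e-02],
       [-9.94518907e-01,  2.12863529e-04, -1.04556674e-01],
       [ 1.04541851e-01,  1.89846509e-02, -9.94339270e-01]]), 't': array([-0.00633736,  0.55245825,  0.8701266 ])}
scene {'K': array([[513.12788142,   0.        , 311.34374646],
       [  0.        , 513.12788142, 231.04187756],
       [  0.        ,   0.        ,   1.        ]]), 'k1': -0.04938238596392071, 'R': array([[-0.59656581,  0.80256315,  0.00127738],
       [ 0.46406138,  0.34624645, -0.81532842],
       [-0.65479483, -0.48580427, -0.57899735]]), 't': array([ 0.3459737 , -0.21636772,  1.36266657])}
{'K': array([[406.18967724,   0.        , 322.31149405],
       [  0.        , 406.18967724, 239.08008184],
       [  0.        ,   0.        ,   1.        ]]), 'k1': -0.0036497908676971164, 'tool_from_camera': array([[ 2.89531205e-04, -9.53413137e-01, -3.01667542e-01,
         7.73668902e-02],
       [ 9.99999607e-01,  5.28928682e-04, -7.11897810e-04,
        -5.30008213e-04],
       [ 8.38293340e-04, -3.01667217e-01,  9.53412915e-01,
        -1.17607439e-01],
       [ 0.00000000e+00,  0.00000000e+00,  0.00000000e+00,
         1.00000000e+00]])}
0.1 [ 1.44411662e-01  9.89517448e-01 -6.65513578e-04 -2.20255775e-04] 0.08541920507874813
```

View pics/top0.png

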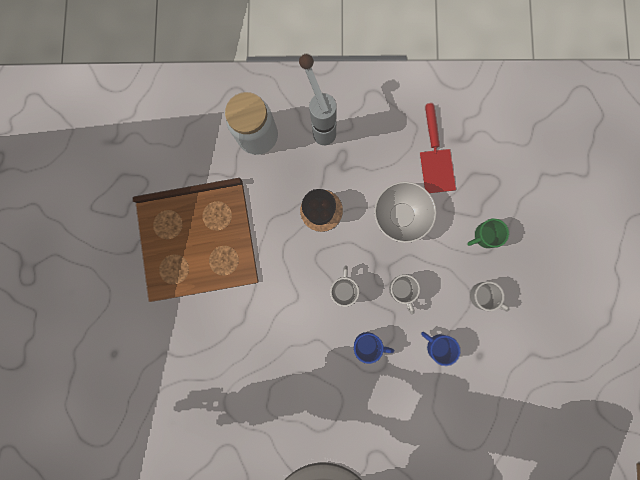

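View pics/scene0.png

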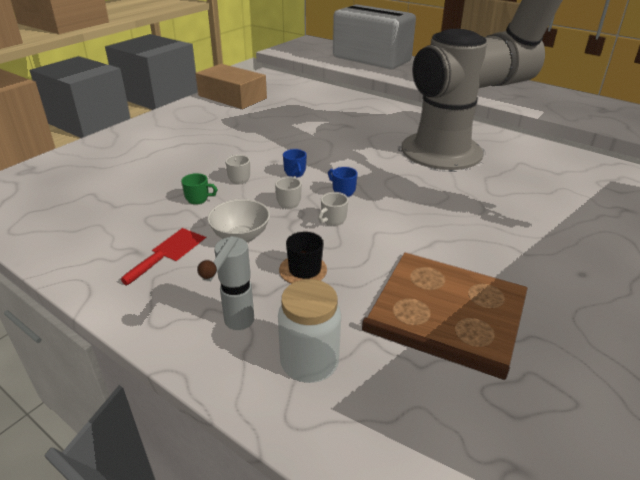

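```bash
cat > h.py <<'E'
import numpy as np, cv2
from scipy.spatial.transform import Rotation as Ro
from workcell import r, command_gripper, optics
def und(m,uv):
    K=m["K"]; D=np.array([m["k1"],0,0,0.])
    return cv2.undistortPoints(np.asarray(uv,float).reshape(-1,1,2),K,D).reshape(-1,2)
def cam(n,pose=None):
    m=optics.camera_model(n)
    if n!="wrist": return m,m["R"].T,-m["R"].T@m["t"]
    T=m["tool_from_camera"]; R=Ro.from_quat(pose[1]).as_matrix()
    return m,R@T[:3,:3],R@T[:3,3]+pose[0]
def pix2world(n,uv,z,pose=None):
    m,R,c=cam(n,pose); x=und(m,uv); d=np.c_[x,np.ones(len(x))]@R.T
    return c+d*((z-c[2])/d[:,2])[:,None]
def cloud(n,d,pose=None):
    m,R,c=cam(n,pose); v,u=np.mgrid[:480,:640]
    x=und(m,np.c_[u.ravel(),v.ravel()]); P=np.c_[x,np.ones(len(x))]*d.reshape(-1,1)
    return (P@R.T+c).reshape(480,640,3)
def world2pix(n,P,pose=None):
    m,R,c=cam(n,pose); Q=(np.atleast_2d(P)-c)@R
    return cv2.projectPoints(Q,np.zeros(3),np.zeros(3),m["K"],np.array([m["k1"],0,0,0.]))[0].reshape(-1,2)
def shot(n):
    s=r.read_state(); pose=(np.array(s["eef_pos"]),np.array(s["eef_rot"]))
    p,d=optics.get_image(n); return p,d,pose
def down(a):
    "tool down, finger closing line (tool y) at angle a from world x"
    y=np.array([np.cos(a),np.sin(a),0]); z=np.array([0,0,-1.])
    return Ro.from_matrix(np.c_[np.cross(y,z),y,z]).as_quat()
E
python3 - <<'E'
from h import *
p=cv2.imread("pics/top0.png"); d=np.load("pics/top0.npy"); W=cloud("top",d)
for (u,v) in [(344,291),(404,289),(488,295),(404,213),(320,208),(200,242),(350,240),(223,261)]: print((u,v),W[v,u].round(4))
z=W[...,2]; vis=np.clip((z+.01)*2500,0,255).astype(np.uint8)
a=p[255:325,320:520]; b=cv2.cvtColor(vis,cv2.COLOR_GRAY2BGR)[255:325,320:520]
cv2.imwrite("pics/c1.png",cv2.resize(np.vstack([a,b]),None,fx=4,fy=4,interpolation=cv2.INTER_CUBIC))
cv2.imwrite("pics/c2.png",cv2.resize(p[175:305,130:345],None,fx=3.7,fy=3.7,interpolation=cv2.INTER_CUBIC))
E
```

```text
(344, 291) [ 0.4464 -0.0439  0.0035]
(404, 289) [ 0.4506 -0.1672  0.0042]
(488, 295) [ 0.4386 -0.3385  0.0049]
(404, 213) [ 0.6083 -0.1694  0.0067]
(320, 208) [0.6188 0.0059 0.0083]
(200, 242) [0.547  0.2554 0.0118]
(350, 240) [ 0.5522 -0.0568  0.0009]
(223, 261) [0.5075 0.2063 0.0115]
```

View pics/c1.png

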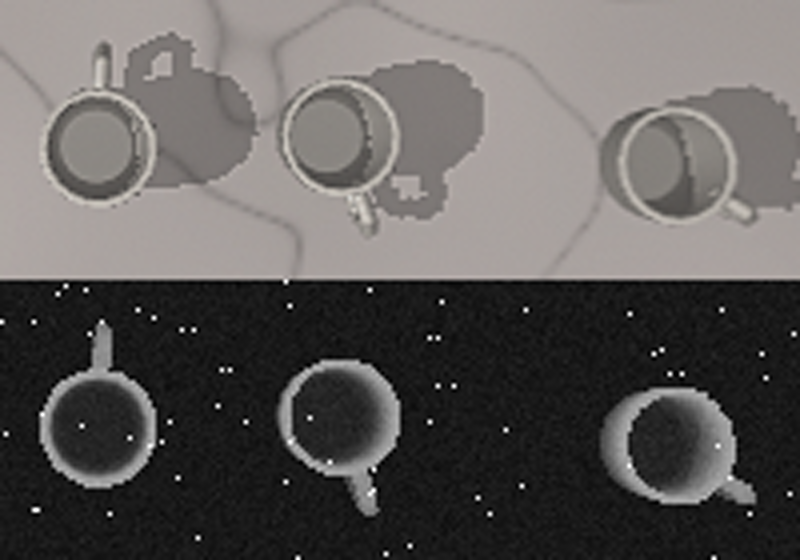

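View pics/c2.png

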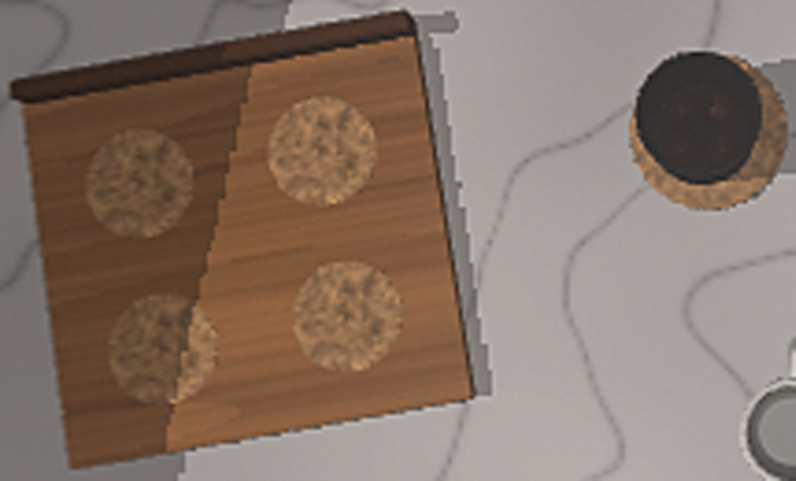

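```bash
cat >> h.py <<'E'
from scipy.optimize import least_squares
def cup(W,c0,h=0.054,R0=.028,zoff=0):
    "centre and handle angle of an upright cup near c0, from the cloud"
    c=np.array(c0[:2],float)
    P=W.reshape(-1,3); P=P[np.hypot(*(P[:,:2]-c).T)<.06]
    q=P[np.abs(P[:,2]-h-zoff)<.004]
    for k in range(4):
        dd=np.hypot(*(q[:,:2]-c).T); 
        f=least_squares(lambda x:np.hypot(*(q[:,:2]-x[:2]).T)-R0,c,loss="soft_l1",f_scale=.002); c=f.x
        q=q[np.abs(np.hypot(*(q[:,:2]-c).T)-R0)<.006]
    dd=P[:,:2]-c; rr=np.hypot(*dd.T); g=(rr>.036)&(rr<.053)&(P[:,2]>.018+zoff)&(P[:,2]<.047+zoff)
    m=np.median(dd[g],0) if g.any() else np.array([np.nan]*2)
    return c,np.arctan2(m[1],m[0]),len(q),g.sum(),np.median(q[:,2])
def spots():
    px=np.array([(348,316),(163,349),(323,150),(140,183)])/3.7+[130,175]-.36
    return pix2world("top",px,.010)   # order spot0..3
E
python3 - <<'E'
from h import *
d=np.load("pics/top0.npy"); W=cloud("top",d)
for c0 in [(.4464,-.0439),(.4506,-.1672),(.4386,-.3385)]: print(cup(W,c0))
S=spots(); print(S.round(4)); 
for i,j in [(0,2),(1,3),(0,1),(2,3)]:
    e=S[j]-S[i]; print(np.hypot(*e[:2]),np.degrees(np.arctan2(e[1],e[0])))
# bowl rim, dose rim
P=W.reshape(-1,3)
for c0,R0,h in [((.608,-.169),.060,.05),((.62,.006),.0325,.066)]: 
    q=P[(np.abs(P[:,2]-h)<.004)&(np.hypot(*(P[:,:2]-c0).T)<R0+.02)]
    f=least_squares(lambda x:np.hypot(*(q[:,:2]-x[:2]).T)-x[2],[*c0,R0],loss="soft_l1",f_scale=.002); print("circ",f.x,len(q),q[:,2].mean())
q=P[(np.hypot(*(P[:,:2]-[.62,.006]).T)<.026)]; print("in dose z",np.percentile(q[:,2],[5,25,50,75,95]))
p=cv2.imread("pics/top0.png")
cv2.imwrite("pics/c3.png",cv2.resize(np.clip(p[170:250,290:445].astype(float)*1.0,0,255).astype(np.uint8),None,fx=5,fy=5,interpolation=cv2.INTER_CUBIC))
dd=p[180:235,295:350].astype(float); cv2.imwrite("pics/c4.png",cv2.resize(np.clip(dd*4,0,255).astype(np.uint8),None,fx=8,fy=8,interpolation=cv2.INTER_CUBIC))
E
```

```text
(array([ 0.44607446, -0.04296963]), np.float64(-0.04744748091907978), 175, np.int64(28), np.float64(0.053569080358112475))
(array([ 0.45152718, -0.16098939]), np.float64(-2.8454815497540373), 178, np.int64(31), np.float64(0.05344931580248585))
(array([ 0.43801304, -0.32294061]), np.float64(-2.1831575659277425), 200, np.int64(30), np.float64(0.053505728395645435))
[[0.5096 0.2052 0.01  ]
 [0.491  0.3092 0.01  ]
 [0.6036 0.2219 0.01  ]
 [0.5849 0.3259 0.01  ]]
0.09550901413707279 10.061786399087424
0.09540618290539243 10.09196647969548
0.10559658321137515 100.16201388653904
0.10564706743242658 100.21774197348567
circ [ 0.6042978  -0.16427347  0.05893138] 462 0.049093754078583844
circ [0.61394056 0.00728408 0.03208355] 177 0.06513150870525233
in dose z [0.00770279 0.02019194 0.02711367 0.03045739 0.05679929]
```

View pics/c4.png

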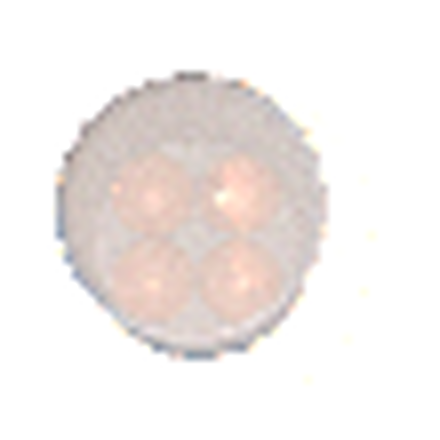

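```bash
python3 - <<'E'
from h import *
S=spots(); yaw=np.radians(10.13); tgt=np.pi+yaw
C=[((.4461,-.0430),-.0474),((.4515,-.1610),-2.8455),((.4380,-.3229),-2.1832)]
for i,(c,h) in enumerate(C):
  for sg in (1,-1):
    for dev in (-30,0,30):
      o=sg*np.pi/2+np.radians(dev)
      a=[r.solve_ik([*c,.2],down(h+o)),r.solve_ik([*c,.041],down(h+o))]
      b=[r.solve_ik([*S[k][:2],.055],down(tgt+o)) for k in range(4)]
      print(i,sg,dev,[None if q is None else (round(q[0],2),round(q[5],2)) for q in a+b])
p=cv2.imread("pics/top0.png"); hsv=cv2.cvtColor(p,cv2.COLOR_BGR2HSV)[175:245,295:360]
m=((hsv[...,1]>60)&(hsv[...,2]>70)&(hsv[...,0]<25)).astype(np.uint8)
v,u=np.nonzero(m); Q=pix2world("top",np.c_[u+295,v+175],.004)[:,:2]
hull=cv2.convexHull(Q.astype(np.float32)).reshape(-1,2); 
f=least_squares(lambda x:np.hypot(*(hull-x[:2]).T)-.045,[.61,.006],loss="soft_l1",f_scale=.001); print("coaster",f.x,(np.hypot(*(hull-f.x).T)).round(3))
E
```

```text
0 1 -30 [(np.float64(-0.27), np.float64(-1.27)), (np.float64(-0.27), np.float64(-1.27)), (np.float64(0.24), np.float64(2.16)), (np.float64(0.43), np.float64(2.35)), (np.float64(0.23), np.float64(2.15)), (np.float64(0.39), np.float64(2.31))]
0 1 0 [(np.float64(-0.27), np.float64(-1.79)), (np.float64(-0.27), np.float64(-1.79)), (np.float64(0.24), np.float64(1.64)), (np.float64(0.43), np.float64(1.82)), (np.float64(0.23), np.float64(1.63)), (np.float64(0.39), np.float64(1.79))]
0 1 30 [(np.float64(-0.27), np.float64(-2.31)), (np.float64(-0.27), np.float64(-2.31)), (np.float64(0.24), np.float64(1.11)), (np.float64(0.43), np.float64(1.3)), (np.float64(0.23), np.float64(1.1)), (np.float64(0.39), np.float64(1.26))]
0 -1 -30 [(np.float64(-0.27), np.float64(1.87)), (np.float64(-0.27), np.float64(1.87)), (np.float64(0.24), np.float64(-0.98)), (np.float64(0.43), np.float64(-0.79)), (np.float64(0.23), np.float64(-0.99)), (np.float64(0.39), np.float64(-0.83))]
0 -1 0 [(np.float64(-0.27), np.float64(1.35)), (np.float64(-0.27), np.float64(1.35)), (np.float64(0.24), np.float64(-1.5)), (np.float64(0.
[... 2709 characters left out ...]
t64(0.39), np.float64(-0.83))]
2 -1 0 [(np.float64(-0.78), np.float64(2.98)), (np.float64(-0.78), np.float64(2.98)), (np.float64(0.24), np.float64(-1.5)), (np.float64(0.43), np.float64(-1.32)), (np.float64(0.23), np.float64(-1.51)), (np.float64(0.39), np.float64(-1.35))]
2 -1 30 [(np.float64(-0.78), np.float64(2.45)), (np.float64(-0.78), np.float64(2.45)), (np.float64(0.24), np.float64(-2.03)), (np.float64(0.43), np.float64(-1.84)), (np.float64(0.23), np.float64(-2.04)), (np.float64(0.39), np.float64(-1.88))]
coaster [0.6156002  0.00404702] [0.044 0.044 0.045 0.045 0.045 0.044 0.044 0.045 0.045 0.045 0.045 0.044
 0.045 0.045 0.045 0.045 0.045 0.045 0.045 0.045 0.044 0.044 0.044 0.044
 0.044]
```

```bash
cat >> h.py <<'E'
YAW=np.radians(10.13); TGT=np.pi+YAW
def pick(c,a,z=.041,w=.085,f=30,up=.2):
    command_gripper(w,f); r.reach([*c,up],down(a)); r.move_straight([*c,z],speed=.2)
    command_gripper(.0,f); s=r.read_state(); print("grip",s["grip_width"],s["grip_force"]); 
    r.move_straight([*c,up],speed=.2); s=r.read_state(); print("lift",s["grip_width"],s["grip_force"],s["contact_force"])
def place(c,a,z,w=.085,up=.2):
    r.reach([*c,up],down(a)); r.move_straight([*c,z+.015],speed=.2)
    hit=r.move_straight([*c,z-.002],speed=.03,max_force=4); print("place hit",hit,r.read_state()["eef_pos"])
    command_gripper(w); r.move_straight([*c,up],speed=.2)
def look():
    p,d,_=shot("top"); return p,cloud("top",d)
E
python3 - <<'E'
from h import *
S=spots(); p,W=look()
c,h,*k=cup(W,(.4380,-.3229)); print(c,h,k)
pick(c,h+np.pi/2); place(S[0][:2],TGT+np.pi/2,.052)
p,W=look(); cv2.imwrite("pics/t1.png",p[:,:,::-1])
for c0 in [(.4461,-.0430),(.4515,-.1610)]: print(cup(W,c0))
x=cup(W,S[0],zoff=.01); print(x, (x[0]-S[0][:2])*1e3, np.degrees(x[1]-TGT)%360); print(r.read_state()["time_s"])
E
```

```text
[ 0.43797505 -0.32316396] -2.1899594492939083 [195, np.int64(32), np.float64(0.053250126746227644)]
grip 0.05738910043187456 30.803975519374944
lift 0.057472225643882345 32.35648765345104 [ 0.16592827  0.40481356 -1.96001692]
place hit True [0.50973664 0.20532755 0.05249041]
(array([ 0.44616546, -0.0430219 ]), np.float64(-0.0700640964872379), 177, np.int64(28), np.float64(0.053555730569986304))
(array([ 0.45146085, -0.1609627 ]), np.float64(-2.8396993318465515), 177, np.int64(35), np.float64(0.05347763561090435))
(array([0.51168368, 0.20426667]), np.float64(-2.885805511906068), 114, np.int64(48), np.float64(0.06323913649590301)) [ 2.09869957 -0.96000937] 4.525523672192264
10.275
```

```bash
python3 - <<'E'
from h import *
S=spots()
r.reach([.45,-.33,.3],down(0)); p,W=look(); cv2.imwrite("pics/t2.png",cv2.resize(p[170:310,130:350,::-1],None,fx=3.6,fy=3.6,interpolation=cv2.INTER_CUBIC))
x=cup(W,S[0],zoff=.01); print(x, (x[0]-S[0][:2])*1e3, np.degrees(x[1]-TGT)%360)
for c0 in [(.4461,-.0430),(.4515,-.1610)]: print(cup(W,c0))
E
```

```text
(array([0.51035672, 0.20408625]), np.float64(-2.8785701919388726), 188, np.int64(40), np.float64(0.06322842457295658)) [ 0.77174606 -1.14042508] 4.940076969739323
(array([ 0.44625187, -0.04298649]), np.float64(-0.04822956017274693), 180, np.int64(31), np.float64(0.053675408594273666))
(array([ 0.4514137 , -0.16103119]), np.float64(-2.8421761817238873), 180, np.int64(35), np.float64(0.053294620705701345))
```

View pics/t2.png

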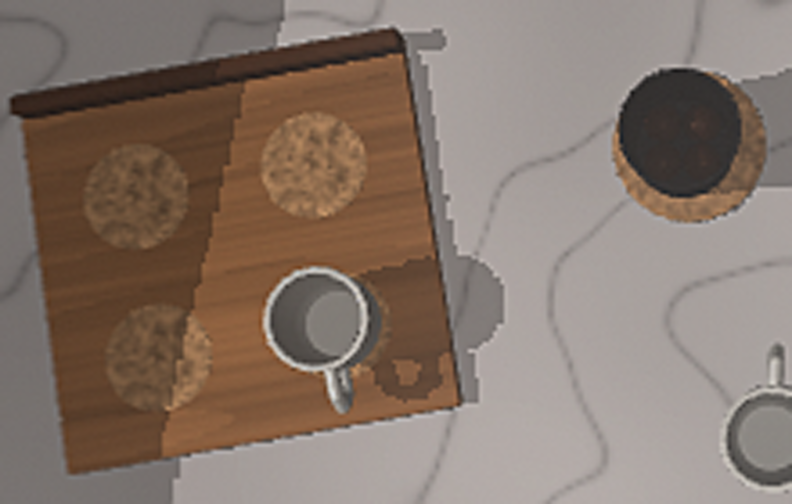

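```bash
cat >> h.py <<'E'
def handle(W,c,zb,n="top",pose=None):
    "handle angle by matching the silhouette of the handle loop (cup foot at height zb)"
    k=8; uv0=world2pix(n,[[*c,zb+.03]],pose)[0].round()-24
    px=lambda P:np.round((world2pix(n,P,pose)-uv0+.5)*k).astype(np.int32)
    u,v=uv0.astype(int); w=W[v:v+48,u:u+48]; z=w[...,2]-zb
    M=cv2.resize(((z>.012)&(z<.06)&(np.hypot(*(w[...,:2]-c).transpose(2,0,1))<.058)).astype(np.uint8),None,fx=k,fy=k,interpolation=cv2.INTER_NEAREST)
    t=np.linspace(0,2*np.pi,60); body=np.vstack([np.c_[c[0]+R*np.cos(t),c[1]+R*np.sin(t),0*t+zb+h] for R,h in((.021,0),(.027,.014),(.029,.054))])
    B=np.zeros_like(M); cv2.fillConvexPoly(B,cv2.convexHull(px(body)),1); B=cv2.dilate(B,np.ones((9,9)))
    M=M&(1-B); sc=np.linalg.norm(np.subtract(*world2pix(n,[[c[0],c[1],zb+.03],[c[0]+.008,c[1],zb+.03]],pose)))*k
    best=[]
    for f in np.radians(np.arange(0,360,1)):
        loop=np.array([[c[0]+q*np.cos(f),c[1]+q*np.sin(f),zb+h] for q,h in((.026,.039),(.042,.039),(.048,.034),(.048,.027),(.042,.022),(.026,.022))])
        A=np.zeros_like(M); cv2.polylines(A,[px(loop)],False,1,int(round(sc))); A&=1-B
        best.append((A&M).sum()/max(1,(A|M).sum()))
    b=np.array(best); i=b.argmax(); ii=np.arange(i-6,i+7); wt=np.clip(b[ii%360]-b[i]*.7,0,None)
    return np.radians((ii*wt).sum()/wt.sum()),b[i]
E
python3 - <<'E'
from h import *
S=spots(); p,W=look(); W0=cloud("top",np.load("pics/top0.npy"))
for c,zb,w in [((.5104,.2041),.01,W),((.44625,-.0430),0,W),((.4514,-.1610),0,W),((.4380,-.3230),0,W0)]:
    a,s=handle(w,np.array(c),zb); print(c,np.degrees(a),s,"old",np.degrees(cup(w,c,zoff=zb)[1])%360)
E
```

```text
(0.5104, 0.2041) 191.77970939945186 0.8616200578592093 old 195.16456127273872
(0.44625, -0.043) 356.43932455329406 0.8832315003394433 old 357.3020973803755
(0.4514, -0.161) 200.21175718213013 0.8606431852986217 old 197.61648209437715
(0.438, -0.323) 238.1452281081914 0.8728390318862851 old 234.91428556415863
```

```bash
cat > go.py <<'E'
from h import *
S=spots()
for c0,sg,k in [((.4514,-.1610),1,1),((.44625,-.0430),-1,2)]:
    p,W=look(); c,_,*q=cup(W,c0); a,s=handle(W,c,0); print("cup",c,np.degrees(a),s,q)
    if np.hypot(*(c-c0))>.01 or s<.75 or q[0]<140: print("CHECK"); cv2.imwrite("pics/chk.png",p[:,:,::-1]); break
    pick(c,a+sg*np.pi/2); 
    if r.read_state()["grip_width"]<.05: print("NO GRIP"); break
    place(S[k][:2],TGT+sg*np.pi/2,.052)
r.reach([.42,-.33,.3],down(0)); p,W=look(); cv2.imwrite("pics/t3.png",p[:,:,::-1])
for k in range(3):
    x=cup(W,S[k],zoff=.01); print(k,(x[0]-S[k][:2])*1e3,x[2:],np.degrees(handle(W,x[0],.01)[0]-TGT))
print(r.read_state()["time_s"])
E
python3 go.py
```

```text
cup [ 0.45145481 -0.16096031] 200.11158151523568 0.8802304426925409 [186, np.int64(33), np.float64(0.05356824634352375)]
grip 0.057250406048440367 30.48915809718892
lift 0.057354194290884744 32.31085098814219 [-0.22172835  0.44111999 -1.42575832]
place hit True [0.4911272  0.30930265 0.05234488]
cup [ 0.44610691 -0.04298739] 356.4409843088444 0.8812816188870152 [180, np.int64(28), np.float64(0.05368279344162724)]
grip 0.057788852370896454 30.546487940009683
lift 0.05729505563129698 32.295670551247895 [-0.32422431 -0.26935192 -1.64115608]
place hit True [0.60378591 0.22191025 0.05226732]
0 [ 0.79118434 -1.19032257] (187, np.int64(70), np.float64(0.06331393382385586)) 1.6634215218892932
1 [-0.06583558 -0.46110829] (197, np.int64(51), np.float64(0.06339490394788927)) -3.008266879754101
2 [ 0.13571225 -3.53240593] (191, np.int64(42), np.float64(0.06345426504951068)) -0.8727861909921002
31.7083
```

View pics/t3.png

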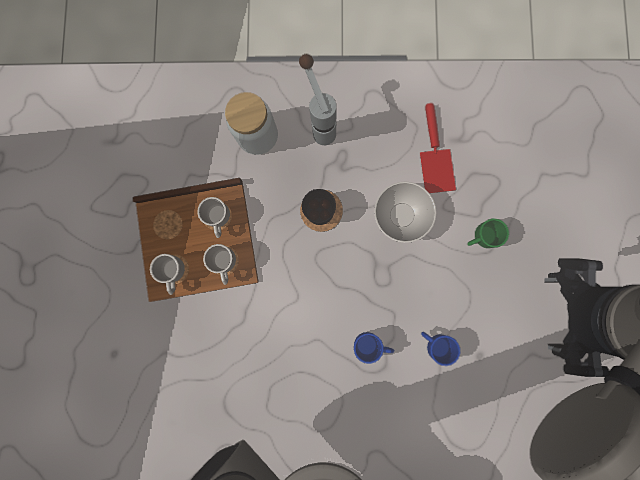

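```bash
python3 - <<'E'
from h import *
S=spots(); c=S[2][:2]; a=TGT-np.pi/2
command_gripper(.085,30); r.reach([*c,.15],down(a)); r.move_straight([*c,.052],speed=.15); command_gripper(0,30)
print(r.read_state()["grip_width"])
r.move_straight([*c,.060],speed=.1); c2=c+[0,.0033]; r.move_straight([*c2,.060],down(a+.01),speed=.05)
print(r.move_straight([*c2,.050],speed=.03,max_force=4),r.read_state()["eef_pos"]); command_gripper(.085); r.move_straight([*c2,.2],speed=.2)
r.reach([.42,-.33,.3],down(0)); p,W=look(); cv2.imwrite("pics/t4.png",cv2.resize(p[180:300,130:265,::-1],None,fx=4.5,fy=4.5,interpolation=cv2.INTER_CUBIC))
for k in range(3):
    x=cup(W,S[k],zoff=.01); print(k,(x[0]-S[k][:2])*1e3,x[2:],np.degrees(handle(W,x[0],.01)[0]-TGT))
print(r.read_state()["time_s"])
# pour feasibility: tool horizontal approach to the dose
def side(az,tilt=0,roll=0):
    z=np.array([np.cos(az),np.sin(az),0]); zz=np.array([0,0,1.]); y=np.cross(zz,z)
    R=Ro.from_matrix(np.c_[np.cross(y,z),y,z])
    return R
for az in np.radians([-60,-40,-20,0,20,40]):
  for pitch in np.radians([0,-20,-40,-60,-90]):
    # tool z pitched downward by -pitch
    z=np.array([np.cos(az)*np.cos(pitch),np.sin(az)*np.cos(pitch),np.sin(pitch)]); y=np.array([-np.sin(az),np.cos(az),0])
    q=Ro.from_matrix(np.c_[np.cross(y,z),y,z]).as_quat(); P=np.array([.614,.006,.045])-.006*z
    ik=r.solve_ik(P,q); print(np.degrees([az,pitch]).round(),None if ik is None else np.round(ik,2))
E
```

```text
0.0575099499979674
True [0.6040838  0.22502052 0.05330914]
0 [ 0.75738869 -1.18357193] (192, np.int64(64), np.float64(0.06326755127802686)) 1.6960804543447727
1 [-0.06925299 -0.2967199 ] (199, np.int64(52), np.float64(0.06335868313781245)) -2.850660346199296
2 [-0.19058882  0.11590378] (184, np.int64(45), np.float64(0.06331150105232458)) -0.28422362309355087
39.5
[-60.   0.] None
[-60. -20.] None
[-60. -40.] None
[-60. -60.] [ 0.1   0.7   1.69 -0.8   0.69  0.2 ]
[-60. -90.] [-0.11  0.72  1.49 -0.    0.93 -0.64]
[-40.   0.] [0.29 1.16 1.95 4.13 1.56 1.55]
[-40. -20.] None
[-40. -40.] None
[-40. -60.] [ 0.05  0.65  1.82 -0.93  0.44 -0.01]
[-40. -90.] [-0.11  0.72  1.49 -0.    0.93 -0.99]
[-20.   0.] [0.09 1.2  2.16 3.59 1.77 1.66]
[-20. -20.] [0.07 0.93 2.21 3.56 1.22 1.57]
[-20. -40.] [0.02 0.7  2.12 3.66 0.58 1.36]
[-20. -60.] None
[-20. -90.] [-0.11  0.72  1.49 -0.    0.93 -1.34]
[0. 0.] [-0.22  1.24  2.24  2.91  1.9   1.49]
[  0. -20.] [-0.21  0.95  2.29  2.94  1.31  1.55]
[  0. -40.] [-0.18  0.69  2.18  2.89  0.61  1.66]
[  0. -60.] None
[  0. -90.] [-0.11  0.72  1.49 -0.    0.93 -1.69]
[20.  0.] [-0.49  1.2   2.16  2.29  1.72  1.4 ]
[ 20. -20.] [-0.46  0.93  2.22  2.34  1.23  1.56]
[ 20. -40.] [-0.36  0.7   2.12  2.18  0.66  1.91]
[ 20. -60.] None
[ 20. -90.] [-0.11  0.72  1.49 -0.    0.93 -2.03]
[40.  0.] [-0.62  1.16  1.97  1.82  1.57  1.58]
[ 40. -20.] [-0.58  0.93  2.03  1.79  1.17  1.77]
[ 40. -40.] [-0.47  0.73  1.97  1.57  0.78  2.15]
[ 40. -60.] [-0.33  0.65  1.83  0.91  0.57  2.93]
[ 40. -90.] [-0.11  0.72  1.49  0.    0.93 -2.38]
```

View pics/t4.png

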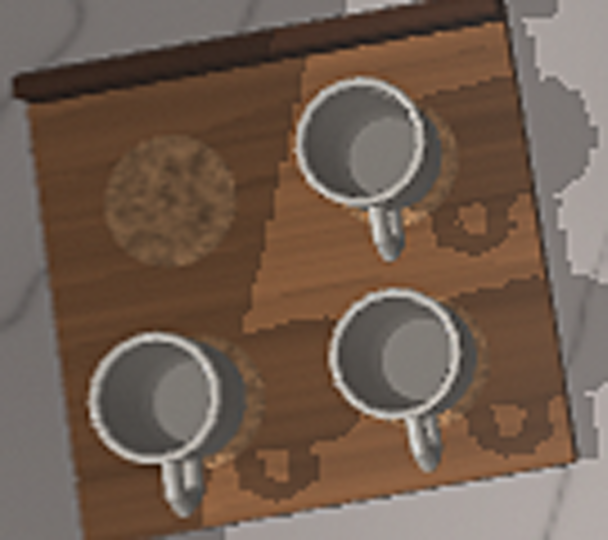

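```bash
cat >> h.py <<'E'
PIT=np.radians(25); AZ=0.
def Rpick(az=AZ,p=PIT):
    z=np.array([np.cos(az)*np.cos(p),np.sin(az)*np.cos(p),-np.sin(p)]); y=np.array([np.sin(az),-np.cos(az),0])
    return np.c_[np.cross(y,z),y,z]
DOSE=np.array([.6148,.0055,.004]); BOWL=np.array([.6043,-.1643]); GH=.035
def tcp_for(foot,th=0,az=AZ,p=PIT):
    "TCP pose holding the dose cup with its foot at `foot`, tipped by th towards -y"
    X=Ro.from_euler("x",th).as_matrix(); R=X@Rpick(az,p)
    return foot+X@np.array([0,0,GH])-.006*R[:,2], Ro.from_matrix(R).as_quat()
def pour_foot(th,lipz=.092,dy=.02):
    X=Ro.from_euler("x",th).as_matrix(); return np.array([BOWL[0],BOWL[1]+dy,lipz])-X@np.array([0,-.034,.062])
E
cat > t.py <<'E'
from h import *
for az,p in [(0,25),(0,35),(.3,25),(-.3,25),(0,15)]:
    p=np.radians(p); z=Rpick(az,p)[:,2]; print("az",az,"p",np.degrees(p))
    def show(n,foot,th=0,off=0):
        P,q=tcp_for(foot,th,az,p); ik=r.solve_ik(P-off*z,q); print(n,None if ik is None else np.round(ik,2))
    show("grasp",DOSE); show("pre",DOSE,0,.12); show("prehigh",DOSE+[0,0,.2],0,.12); show("lift",DOSE+[0,0,.15])
    for t in (0,40,80,120,135): show(t,pour_foot(np.radians(t)),np.radians(t))
E
python3 t.py
```

```text
az 0 p 25.0
grasp [-0.21  0.89  2.27  2.94  1.15 -1.57]
pre [-0.3   0.82  2.58  2.86  1.38 -1.65]
prehigh [-0.3   0.02  2.4   2.51  0.47 -1.12]
lift [-0.21  0.46  2.25  2.86  0.71 -1.44]
0 [-0.53  0.81  2.26  2.59  1.08 -1.53]
40 [-0.69  0.81  2.19  2.11  1.17 -0.7 ]
80 [-0.79  0.93  2.09  1.91  1.46 -0.05]
120 [-0.81  1.1   2.03  1.95  1.78  0.5 ]
135 [-0.8   1.16  2.01  2.01  1.89  0.71]
az 0 p 35.0
grasp [-0.19  0.76  2.22  2.92  0.8  -1.53]
pre [-0.26  0.53  2.47  2.85  0.82 -1.52]
prehigh None
lift [-0.19  0.37  2.15  2.69  0.37 -1.26]
0 [-0.5   0.69  2.2   2.53  0.75 -1.4 ]
40 [-0.71  0.74  2.09  1.85  1.01 -0.44]
80 [-0.82  0.92  1.97  1.69  1.44  0.1 ]
120 [-0.83  1.14  1.89  1.8   1.84  0.55]
135 [-0.81  1.22  1.88  1.89  1.98  0.73]
az 0.3 p 25.0
grasp [-0.41  0.88  2.22  2.42  1.11 -1.54]
pre [-0.67  0.77  2.48  2.21  1.19 -1.66]
prehigh [-0.67  0.09  2.32  1.7   0.85 -0.75]
lift [-0.41  0.47  2.2   2.19  0.82 -1.16]
0 [-0.69  0.81  2.15  2.07  1.04 -1.4 ]
40 [-0.79  0.94  2.06  1.83  1.38 -0.76]
80 [-0.8   1.11  1.99  1.86  1.75 -0.25]
120 [-0.72  1.26  1.98  2.11  2.08  0.3 ]
135 [-0.67  1.3   1.99  2.27  2.18  0.56]
az -0.3 p 25.0
grasp [ 0.02  0.88  2.21  3.47  1.09 -1.59]
pre [ 0.15  0.76  2.47  3.58  1.21 -1.53]
prehigh [ 0.15  0.1   2.31  4.03  0.53 -2.19]
lift [ 0.02  0.47  2.2   3.6   0.7  -1.8 ]
0 [-0.31  0.81  2.27  3.13  1.08 -1.57]
40 [-0.54  0.67  2.23  2.42  0.86 -0.6 ]
80 [-0.75  0.74  2.11  1.87  1.12  0.26]
120 [-0.85  0.94  1.99  1.75  1.51  0.81]
135 [-0.87  1.03  1.95  1.78  1.65  0.99]
az 0 p 14.999999999999998
grasp [-0.22  1.04  2.29  2.93  1.49 -1.61]
pre [-0.34  1.17  2.62  2.79  1.92 -1.78]
prehigh [-0.34  0.22  2.56  2.74  0.97 -1.43]
lift [-0.22  0.58  2.32  2.9   1.08 -1.51]
0 [-0.56  0.96  2.28  2.59  1.39 -1.62]
40 [-0.66  0.92  2.25  2.32  1.39 -0.88]
80 [-0.74  0.96  2.2   2.15  1.53 -0.18]
120 [-0.77  1.05  2.15  2.14  1.73  0.46]
135 [-0.77  1.09  2.13  2.17  1.8   0.7 ]
```

```bash
cat >> h.py <<'E'
AZ=-.3; PIT=np.radians(25)
def hold(foot,az=AZ): return tcp_for(np.asarray(foot,float),0,az,PIT)
def pour(phi,lipz=.1,back=.02,az=AZ):
    R0=Rpick(az,PIT); X=Ro.from_rotvec(phi*R0[:,2]).as_matrix(); u=X@[0,0,1.]
    d=np.array([0,0,-1.])+u*u[2]; d/=np.linalg.norm(d)
    if u[2]>0: pass
    h=u[:2]/np.hypot(*u[:2]); lip=np.array([*(BOWL-back*h),lipz])
    foot=lip-.034*d-.062*u; R=X@R0
    return foot+u*GH-.006*R[:,2], Ro.from_matrix(R).as_quat(), np.degrees(np.arccos(u[2])), h
E
cat > t.py <<'E'
from h import *
z=Rpick(AZ,PIT)[:,2]
def show(n,P,q): ik=r.solve_ik(P,q); print(n,P.round(3),None if ik is None else np.round(ik,2))
P,q=hold(DOSE); show("grasp",P,q); show("pre",P-.12*z,q); show("prehigh",P-.12*z+[0,0,.15],q);show("lift",P+[0,0,.12],q)
for t in range(30,161,26): P,q,ti,h=pour(np.radians(t)); print(ti,h.round(2)); show(t,P,q)
print(pix2world("top",[(368,349),(443,350)],.03))
E
python3 t.py
```

```text
grasp [0.61  0.007 0.042] [ 0.02  0.88  2.21  3.47  1.09 -1.59]
pre [0.506 0.039 0.092] [ 0.15  0.76  2.47  3.58  1.21 -1.53]
prehigh [0.506 0.039 0.242] [ 0.15  0.24  2.37  3.82  0.68 -1.93]
lift [0.61  0.007 0.162] [ 0.02  0.55  2.21  3.56  0.78 -1.74]
27.13252074193165 [-0.4  -0.92]
30 [ 0.624 -0.105  0.094] [-0.28  0.74  2.21  3.16  0.94 -1.05]
50.362825216073105 [-0.5  -0.87]
56 [ 0.63  -0.109  0.111] [-0.28  0.69  2.19  3.16  0.88 -0.6 ]
72.96701978168835 [-0.61 -0.79]
82 [ 0.633 -0.118  0.127] [-0.31  0.65  2.18  3.13  0.83 -0.14]
94.31377400023675 [-0.74 -0.68]
108 [ 0.632 -0.133  0.138] [-0.34  0.62  2.18  3.09  0.8   0.33]
113.07787452043246 [-0.88 -0.47]
134 [ 0.627 -0.148  0.144] [-0.39  0.61  2.18  3.03  0.78  0.81]
126.38808576290543 [-1.  -0.1]
160 [ 0.621 -0.161  0.146] [-0.42  0.6   2.19  2.98  0.79  1.28]
[[ 0.33302714 -0.09037895  0.03      ]
 [ 0.33154886 -0.23786817  0.03      ]]
```

```bash
sed -i 's/^AZ=-.3; PIT=.*/AZ=-.3; PIT=np.radians(17); GH=.042/' h.py; python3 t.py; cat > go2.py <<'E'
from h import *
z=Rpick(AZ,PIT)[:,2]; P,q=hold(DOSE)
command_gripper(.085,40)
r.reach(P-.12*z+[0,0,.15],q); s=r.read_state(); print(np.round(s["joint_positions"],2))
r.move_straight(P-.12*z,q,speed=.15); 
p,d,_=shot("scene"); cv2.imwrite("pics/s1.png",p[:,:,::-1])
E
python3 go2.py
```

```text
grasp [0.609 0.007 0.048] [ 0.04  0.97  2.23  3.47  1.33 -1.55]
pre [0.5   0.041 0.083] [ 0.19  0.95  2.49  3.61  1.55 -1.43]
prehigh [0.5   0.041 0.233] [ 0.19  0.38  2.46  3.7   1.01 -1.74]
lift [0.609 0.007 0.168] [ 0.04  0.63  2.26  3.52  1.04 -1.67]
28.66041743603768 [-0.37 -0.93]
30 [ 0.621 -0.107  0.101] [-0.29  0.82  2.25  3.15  1.21 -1.05]
53.35368556405098 [-0.44 -0.9 ]
56 [ 0.624 -0.112  0.117] [-0.3   0.78  2.25  3.14  1.16 -0.59]
77.71599450452595 [-0.52 -0.85]
82 [ 0.623 -0.123  0.131] [-0.33  0.74  2.25  3.11  1.12 -0.14]
101.36863176457888 [-0.63 -0.78]
108 [ 0.62  -0.137  0.139] [-0.37  0.71  2.25  3.07  1.1   0.33]
123.35308168217769 [-0.79 -0.62]
134 [ 0.613 -0.151  0.141] [-0.41  0.71  2.26  3.02  1.1   0.79]
140.70408279139286 [-0.97 -0.24]
160 [ 0.605 -0.161  0.139] [-0.45  0.71  2.28  2.98  1.13  1.25]
[[ 0.33302714 -0.09037895  0.03      ]
 [ 0.33154886 -0.23786817  0.03      ]]
[ 0.19  0.38  2.46  3.7   1.01 -1.74]
```

View pics/s1.png

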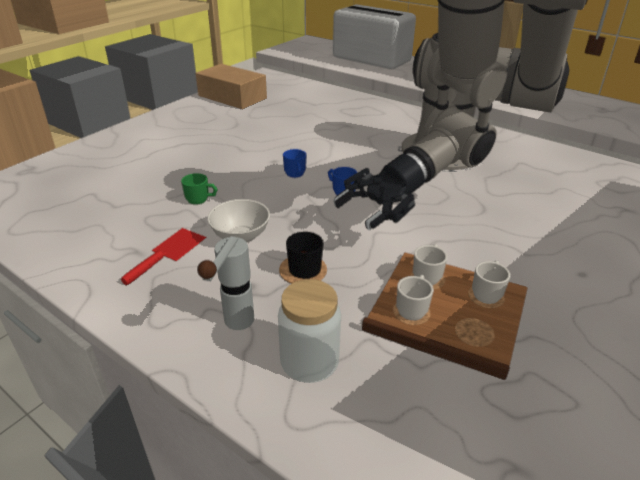

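```bash
cat > go3.py <<'E'
from h import *
z=Rpick(AZ,PIT)[:,2]; P,q=hold(DOSE)
print(r.move_straight(P,q,speed=.08,max_force=8))
command_gripper(0,40); s=r.read_state(); print(s["grip_width"],s["grip_force"],s["eef_pos"])
r.move_straight(P+[0,0,.10],speed=.12); s=r.read_state(); print(s["grip_width"],s["contact_force"])
if s["grip_width"]<.058: raise SystemExit
A,qa,_,_=pour(np.radians(30)); r.move_straight(A+[0,0,.03],qa,speed=.12); 
for t in list(range(30,146,8)):
    A,qa,ti,_=pour(np.radians(t)); r.move_straight(A,qa,speed=.03)
    if ti>80: r.hold(.3)
r.hold(1)
print(r.read_state()["time_s"],r.read_state()["contact_force"])
A,qa,_,_=pour(np.radians(60)); r.move_straight(A+[0,0,.04],qa,speed=.05)
r.move_straight(P+[0,0,.10],q,speed=.12)
p,W=look(); cv2.imwrite("pics/t5.png",p[:,:,::-1]); p,d,_=shot("scene"); cv2.imwrite("pics/s2.png",p[:,:,::-1])
s=r.read_state(); print(s["time_s"],s["grip_width"],s["contact_force"])
E
python3 go3.py
```

```text
False
0.06359868305865894 43.681089242891176 [0.6093461  0.0074139  0.04800843]
0.06444195612056636 [-0.37541084 -0.41620115 -1.13569867]
57.1667 [-0.30199087 -1.09885706 -0.7517596 ]
60.05 0.06383062458969295 [ 0.79021833  0.36874392 -1.35746085]
```

View pics/t5.png

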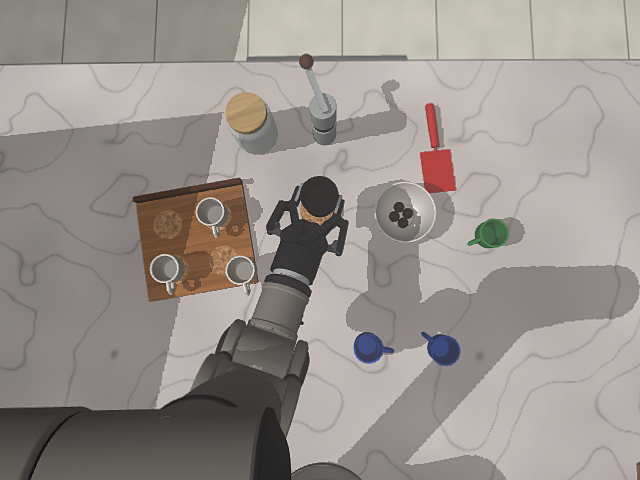

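```bash
cat > go4.py <<'E'
from h import *
z=Rpick(AZ,PIT)[:,2]; P,q=hold([.6156,.0040,.004])
r.move_straight(P+[0,0,.02],q,speed=.1); print(r.move_straight(P-[0,0,.004],speed=.03,max_force=4),r.read_state()["eef_pos"][2]-P[2])
command_gripper(.085); r.move_straight(P-.11*z,speed=.1); r.move_straight(P-.11*z+[0,0,.15],speed=.15)
r.reach([.40,-.33,.3],down(0))
p,W=look(); cv2.imwrite("pics/t6.png",cv2.resize(p[170:310,130:440,::-1],None,fx=2.58,fy=2.58,interpolation=cv2.INTER_CUBIC))
Q=W.reshape(-1,3); q=Q[(np.abs(Q[:,2]-.066)<.004)&(np.hypot(*(Q[:,:2]-[.6156,.004]).T)<.05)]
f=least_squares(lambda x:np.hypot(*(q[:,:2]-x[:2]).T)-x[2],[.6156,.004,.033],loss="soft_l1",f_scale=.002); print("dose rim",f.x,len(q),np.median(q[:,2]))
print("in dose z",np.percentile(Q[np.hypot(*(Q[:,:2]-f.x[:2]).T)<.02][:,2],[25,50,75]))
S=spots()
for k,c0 in [(0,(.49,.168)),(1,S[1]),(2,S[2])]:
    x=cup(W,c0,zoff=.01); a,s=handle(W,x[0],.01); print(k,x,(x[0]-S[k][:2])*1e3,np.degrees(a-TGT),s)
print(r.read_state()["time_s"])
E
python3 go4.py
```

```text
True 0.0001688132005026738
dose rim [0.6156496  0.00244671 0.03212466] 172 0.06527047935197544
in dose z [0.00748888 0.00864929 0.00960067]
0 (array([0.48790974, 0.15950972]), np.float64(-2.8609942946633464), 180, np.int64(42), np.float64(0.06333007594343498)) [-21.67523803 -45.71696074] 2.859916563223181 0.8693693693693694
1 (array([0.49089645, 0.30891589]), np.float64(-2.9394434842951442), 198, np.int64(53), np.float64(0.06343472538912881)) [-0.0578915  -0.25085177] -2.818885303432164 0.819348054679285
2 (array([0.60343164, 0.22199729]), np.float64(-2.918542447515119), 188, np.int64(42), np.float64(0.06319350921682798)) [-0.19342025  0.08422253] -0.31331589773660595 0.846930846930847
67.5167
```

View pics/t6.png

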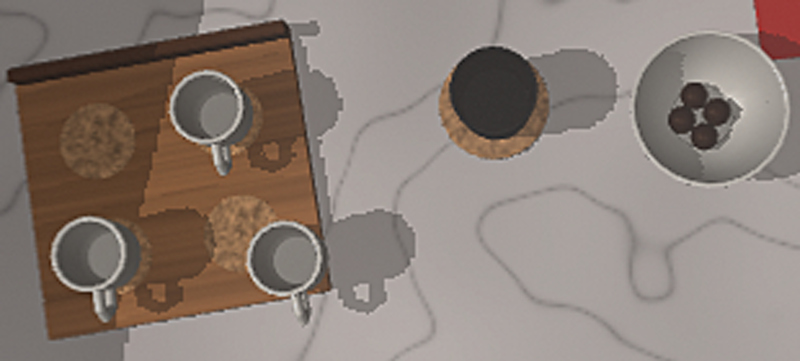

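```bash
python3 - <<'E'
from h import *
S=spots(); p,W=look(); c,*_=cup(W,(.488,.1595),zoff=.01); a,s=handle(W,c,.01); print(c,np.degrees(a),s)
pick(c,a+np.pi/2,z=.051); 
if r.read_state()["grip_width"]>.05: place(S[0][:2]+[-.0005,.001],TGT+np.pi/2,.052)
r.reach([.40,-.33,.3],down(0)); r.hold(1); p,W=look(); cv2.imwrite("pics/t7.png",p[:,:,::-1])
for k in range(3):
    x=cup(W,S[k],zoff=.01); a,s=handle(W,x[0],.01); print(k,(x[0]-S[k][:2])*1e3,x[2:],np.degrees(a-TGT),s)
print(r.read_state()["time_s"])
E
```

```text
[0.4879039  0.15928545] 192.63087867843814 0.8642138697723664
grip 0.05757108669539943 30.857593724504113
lift 0.05705042488414322 32.38033197121695 [-0.78359234 -1.3145871  -2.15388557]
place hit True [0.50928001 0.2063678  0.05241981]
0 [-0.87546612  0.91482194] (195, np.int64(70), np.float64(0.0634787313541818)) 0.2795036098083364 0.7580033698399326
1 [ 0.12535244 -0.30191181] (201, np.int64(54), np.float64(0.06320320499739251)) -2.8743584462238885 0.8176348547717842
2 [-0.15041934  0.00715894] (188, np.int64(43), np.float64(0.06340353250854402)) -0.43000746330404793 0.8663391933815926
78.075
```

View pics/t7.png

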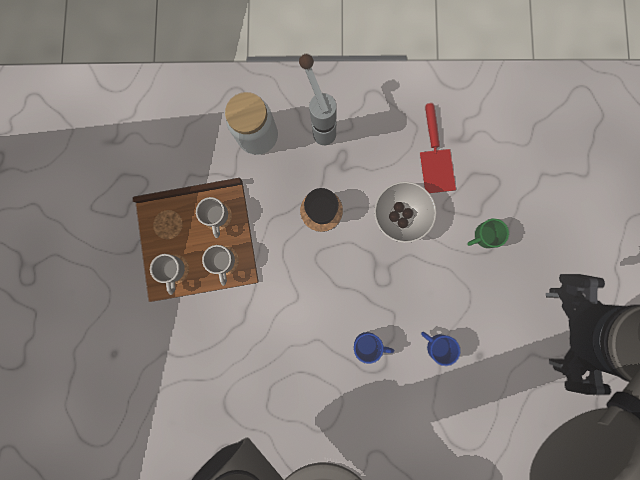

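The picture shows three cups on their spots at (165,268), (217,260) and (211,212). Four balls are in the bowl at (402,213), and the empty dosing cup stands on its coaster at (321,206).

```bash
python3 -c "
from workcell import r
print(r.finish_job())"
```

```text
the job is handed in; nothing more can be done
None
```

The job is handed in at about 78 s (limit 210 s): all three white cups are upright within about 1.5 mm of their own spots with handles within about 3° of the open edge (one was knocked aside mid-run and put back after the pour), all four chocolate balls are in the bowl, and the empty dosing cup stands about 1.5 mm from the middle of its coaster.

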